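# Vent the tube dryer and hold its stuck lid ajar

### The arm

A 6-joint arm with a two-finger parallel gripper is mounted at the origin on the work surface. World frame = base frame: x ahead of the robot, y to its left, z up, the work surface at z = 0. Lengths are in m, angles in degrees, forces in N, time in s.
With the tool pointing down it reaches from about 0.4 to 0.825 m from the base axis. Payload 7 kg.
Tool frame: the origin (TCP) lies between the finger pads; the fingertips stand 22 mm ahead of it and the grasp point (between the pads) lies 3 mm ahead of it; z points along the fingers, y is the line along which they close (so a half turn about z gives the same grasp; the last joint's range is limited). The gripper opens to 88 mm and grips with 3 to 60 N. Pads are 19 mm wide; open, the fingers measure 130 mm over their backs; the gripper's body (78 mm by 193 mm) begins 47 mm behind the grasp point.
Start: joints at [-51.962, 20.546, 0.682, 0, -70.136, -16.507], TCP at [0.248, -0.628, 0.249] pointing down, gripper open.
Joint ranges: [-176.03, 176.03], [-82.01, 121.73], [-58.28, 71.71], [-173.87, 95.51], [-174.79, -0.11], [-173.66, 173.66]. Speed limits (degrees/s): [136.94, 136.94, 172.46, 180, 180, 180].

### API

Orientations are given as [roll, pitch, yaw] about the fixed x, y, z axes, in that order (R = Rz(yaw) Ry(pitch) Rx(roll)).
In Python, from plant import ctrl gives the robot as it stands.
- The arm moves only by the tool apply_moves, never from a script. Its argument "targets" is a list of rows, each an object with "travel": the shift along the tool's x, y, z in mm, a list of three; "roll": the turn about the tool's z in degrees; "jaw": the finger opening in mm, from 0 to 87.6. In form: [{"travel": [tx, ty, tz], "roll": roll, "jaw": jaw}, ...]. A call has 1 to 10 rows; each row shifts and turns the commanded pose from where the row before left it, along the tool's axes as they then stand; what a row does not reach is not made up. A row lasts 1/10 s, in which the tool goes at most 50 mm and 8.59 degrees, less where a joint would pass 70% of its speed; a pose out of reach is approached as far as the arm can. A call with a gripper value outside its range is refused whole. The fingers move at their own pace and stop on an object; the grip force is fixed at half the most. Time passes only in rows, so rows that do not move let the fingers close. It gives the time, the measured TCP pose, the force, the opening and the grip force at its end, in the units of the state.
- ctrl.get_obs(): the state, without advancing time (a new reading comes with each control period).
- ctrl.snapshot(name): name is "side" or "top"; returns the picture (400x640x3 uint8, red, green, blue); there is no depth.
- ctrl.calibration(name): a dict with "K" (3x3 intrinsics, pixels), "dist_coeffs" ([k1, k2, p1, p2, k3] as OpenCV has them; the pictures are not rectified), "extrinsics" (4x4, takes a point from camera to world coordinates). Camera axes: x right, y down, z forward; pixel columns grow to the right and rows downward; lengths in m; the calibration is good to about 2 mm. A picture is of the moment at which its call begins. calibration takes no time and is no camera call.
- ctrl.close_job(): hands the job in; it is judged then, once.
The state is a dict: "clock": time; "joint_pos": joint angles; "qvel": joint speeds; "tau": joint torques, N m; "tool_pos": TCP position; "orientation": TCP orientation; "force": force on the tool from outside, world axes, zero at the start; "moment": the same for the moment, N m; "opening": finger opening in m; "gripper_force": force on a finger pad.
Only numpy, scipy, OpenCV 4.12 (cv2) and the standard library are available. Lean on these libraries where they do the work, as an engineer would, in place of code of your own. Each camera call takes 0.05 s, during which the arm holds its last target. There are 200 camera calls.

### The job

The tube dryer has finished: first turn the vent dial on its blue console until the red pointer stands on the red zero mark, and leave it there. Then take the clear lid by its black handle, pull it free of its sticky gasket without letting it fly wide open, and finish while still gripping the handle and holding the lid still with its front edge about 4 cm above its closed position. Leave the other things on the bench and on the dryer's deck where they stand.

Things in the scene. Friction and masses are not known exactly. Their poses are not given: they have to be found in the camera images.
- station: The tube dryer, fixed to the bench: grey deck 280 (its x) x 380 (its y) x 30 mm high; origin at the centre of the underside. At yaw 0 its -x side faces the robot. On it a white round chamber, outer radius 108 mm, centred at x +20, y +65 mm, rim 105 mm above the bench; and a blue console 120 x 110 mm, centred at x -50, y -122 mm, top 85 mm above the bench, carrying the vent dial.
- dial (a joint): Vent dial angle in rad: 0 = red pointer on the red zero mark (the pointer then points along the station's -x, to the robot's side); positive = pointer turned clockwise seen from above. Stops at -0.7 and 1.7; it starts between 0.5 and 1.35. Light friction (0.04 N m), stays where left. The scale's black ticks are 0.3 rad apart.
- dial_grip (a point): Point on the dial's vertical axis at the height to grip. The dial is a black disc 62 mm across and 8 mm thick with an upright grip bar on it, 50 mm long, 14 mm wide, top 12 mm above this point; the disc's top is 18 mm below this point. The point's x axis lies along the bar, away from the red pointer (pointer at the -x end), and turns with the dial; grip across the bar, along the point's y.
- lid_angle (a joint): Lid angle in rad: 0 = closed on the gasket, positive = open. 0.17 lifts the front edge 40 mm. The gasket clings: the upward pull needed at the handle is at its peak, about 14 to 20 N, as the lid leaves the rim, halves by 0.045 rad and is gone by 0.09 rad; from there only about 1 to 3 N (the lid's weight) is left to carry, and the lid falls shut if let go. Hinge stop at 0.34.
- lid_hinge (a point): Middle of the lid's hinge axis, which is level and lies along the station's y, at the far (+x) side of the chamber; the lid opens by its front (-x) edge rising.
- lid: The clear round lid, radius 114 mm, 10 mm thick, its top face 12 mm above the hinge axis when closed; its origin lies on the hinge axis (same point as lid_hinge), the disc's centre 120 mm from there along its -x, the front edge 234 mm from there. It carries the handle.
- lid_handle (a point): Grip point of the lid's handle, on its middle: a black rubber fin near the lid's front edge, 34 mm long (the point's x, radially), 16 mm thick (the point's y, along the hinge axis), 42 mm tall. The point lies 24 mm above the lid's top face, 18 mm below the fin's top, 208 mm from the hinge axis and 36 mm above it when closed. Grip it across its 16 mm thickness, from above; it can then pivot between the fingers as the lid rises.
- sample_jar: Small round jar with a blue cap, 42 mm across, 60 mm tall, loose on the deck behind the dial; origin at its foot.
- vial: Amber vial with a red cap, 26 mm across, 55 mm tall, loose on the deck behind the dial; origin at its foot.
- beaker: Open glass beaker, 72 mm across, 90 mm tall, loose on the bench; origin at its foot.
- reagent: Amber bottle with a white cap, 70 mm across, 150 mm tall, loose on the bench; origin at its foot.
- tip_box: Green box, 85 x 85 x 60 mm, loose on the bench; origin at its foot.
- tube_rack: Orange rack with white tubes, 70 x 160 mm, 83 mm tall, loose on the bench; origin at its foot.
- spatula: Spatula 170 mm long lying on the bench to the robot's front left; its origin is on the bench.
There are look-alikes about, which are no part of the job. What is shaped like the sample_jar but brown, green or turquoise is not meant.

How it is judged:
By the outcome, as a careful person would: the job done as asked, in the order asked, and still so for the second after the job is handed in, while the arm keeps its last pose, push and grip.
It also fails if it takes over 46 s, if anything falls off the work surface, if the arm or the gripper's body presses on something with over 40 N, if the wrist force passes 120 N, or if a joint passes its speed limit or range.

## Working session

There is one attempt and no reset: what is moved stays moved. The work goes in short steps, Python scripts to look and compute and a tool call to move; the robot and the scene stay as the last step left them, time stands still between calls to the robot, and variables do not carry over. Pictures are saved under pics/ and viewed, at most 10 in all, crops included, and the job is handed in when it is done.

Besides the shell and the picture viewer there is one more tool, called after ">>>" as name(argument=value, ...), one argument or row to a line, values as JSON. apply_moves: Moves the arm, as the interface text tells. Its arguments: {"type":"object","properties":{"targets":{"type":"array","items":{"type":"object","properties":{"travel":{"type":"array","items":{"type":"number"}},"roll":{"type":"number"},"jaw":{"type":"number"}}}}},"required":["targets"]}

```bash
mkdir -p pics; ls
python3 - <<'E'
from plant import ctrl
import cv2
for n in("side","top"):
    im=ctrl.snapshot(n); cv2.imwrite(f"pics/{n}0.png",im[:,:,::-1])
    c=ctrl.calibration(n); print(n,c)
print(ctrl.get_obs())
E
```

```text
pics
side {'K': array([[413.15019289,   0.        , 317.45253243],
       [  0.        , 413.15019289, 202.61530561],
       [  0.        ,   0.        ,   1.        ]]), 'dist_coeffs': array([-0.09163958,  0.        ,  0.        ,  0.        ,  0.        ]), 'extrinsics': array([[-7.94880117e-01, -4.13192474e-01,  4.44339486e-01,
         6.67972511e-02],
       [-6.06766038e-01,  5.42207619e-01, -5.81245105e-01,
         6.28227897e-01],
       [-7.58151856e-04, -7.31630287e-01, -6.81701216e-01,
         8.51485140e-01],
       [ 0.00000000e+00,  0.00000000e+00,  0.00000000e+00,
         1.00000000e+00]])}
top {'K': array([[436.92867673,   0.        , 315.57172986],
       [  0.        , 436.92867673, 196.60414024],
       [  0.        ,   0.        ,   1.        ]]), 'dist_coeffs': array([-0.02650286,  0.        ,  0.        ,  0.        ,  0.        ]), 'extrinsics': array([[ 0.00194662, -0.99964974,  0.02639323,  0.52078999],
       [-0.9999756 , -0.00176882,  0.00675826, -0.00714819],
       [-0.00670921, -0.02640574, -0.99962879,  1.25657392],
       [ 0.        ,  0.        ,  0.        ,  1.        ]])}
{'clock': 0.1, 'joint_pos': array([-5.19617369e+01,  2.05880588e+01,  6.38814940e-01, -1.84729984e-02,
       -7.01353317e+01, -1.65073460e+01]), 'qvel': array([ 0.12790322, -0.03423281,  0.00514102,  0.01409372, -0.12448286,
        0.06165498]), 'tau': array([-1.52336746e-03, -5.84163880e+01,  2.93749166e+01,  7.01550096e+00,
        1.01061471e-02, -5.53364100e-05]), 'tool_pos': array([ 0.24756479, -0.6275263 ,  0.24770424]), 'orientation': array([ 1.79913975e+02, -7.38260331e-03, -1.58475367e+02]), 'force': array([-1.02849182, -0.01062624,  0.39773423]), 'moment': array([0.10070521, 0.01164862, 0.00121101]), 'gripper_force': 0.0, 'opening': 0.08800411736845987}
```

View pics/top0.png

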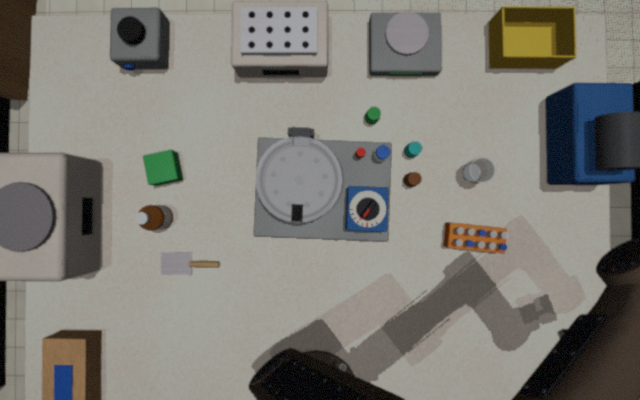

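View pics/side0.png

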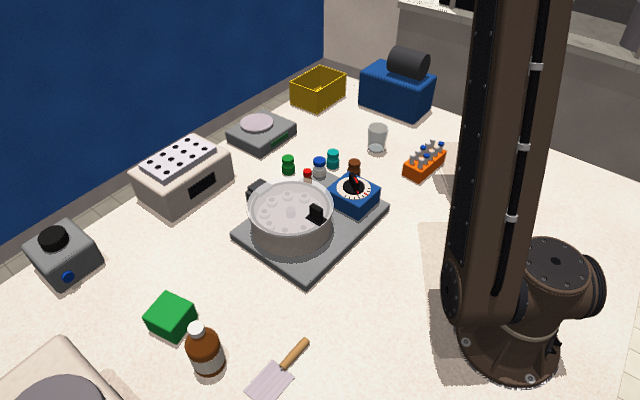

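The top view shows the dial at about (368,210) on the blue console and the lid handle at (297,212). The hinge is at (300,133). The jar (382,153) and vial (360,153) stand behind the dial. The side view agrees. Next I'll measure the dial and handle and enlarge a crop.

```bash
cat > h.py <<'E'
from plant import ctrl
import cv2, numpy as np
def ray(n,uv):
    c=ctrl.calibration(n);T=c["extrinsics"]
    p=cv2.undistortPoints(np.array([[uv]],float),c["K"],c["dist_coeffs"])[0,0]
    return T[:3,3],T[:3,:3]@[p[0],p[1],1]
def onz(n,uv,z):
    o,d=ray(n,uv); return o+d*(z-o[2])/d[2]
def px(n,P):
    c=ctrl.calibration(n);T=np.linalg.inv(c["extrinsics"])
    return cv2.projectPoints(np.array([P],float),cv2.Rodrigues(T[:3,:3])[0],T[:3,3],c["K"],c["dist_coeffs"])[0][0,0]
def mask(im,lo,hi,roi):
    h=cv2.cvtColor(im,cv2.COLOR_RGB2HSV); m=cv2.inRange(h,np.array(lo),np.array(hi))
    r=np.zeros_like(m); x0,y0,x1,y1=roi; r[y0:y1,x0:x1]=m[y0:y1,x0:x1]; return r
def blobs(m,a=8):
    n,l,s,c=cv2.connectedComponentsWithStats(m)
    return [(c[i].round(1).tolist(),s[i].tolist()) for i in range(1,n) if s[i,4]>=a]
E
python3 - <<'E'
from h import *
im=cv2.imread("pics/top0.png")[:,:,::-1].copy()
# deck/console outline
mb=mask(im,(100,120,60),(125,255,255),(335,170,400,245))
pts=np.argwhere(cv2.morphologyEx(mb,cv2.MORPH_CLOSE,np.ones((15,15))))[:,::-1].astype(np.float32)
r=cv2.minAreaRect(pts);print("console",r,[onz("top",p,.085)[:2].round(4) for p in cv2.boxPoints(r)],onz("top",r[0],.085).round(4))
mh=mask(im,(0,0,0),(180,255,60),(280,195,315,230));print("handle",blobs(mh))
md=mask(im,(0,0,0),(180,255,70),(345,190,392,230));print("dialblack",blobs(md))
mr=mask(im,(0,120,80),(10,255,255),(340,185,395,240))|mask(im,(170,120,80),(180,255,255),(340,185,395,240));print("red",blobs(mr,2))
mg=mask(im,(0,0,60),(180,60,150),(250,120,395,245));print(blobs(mg,300))
cv2.imwrite("pics/crop0.png",np.hstack([cv2.resize(im[185:240,340:395,::-1],(400,400),interpolation=2),cv2.resize(im[120:240,250:330,::-1][60:120],(400,300),interpolation=2) if 0 else cv2.resize(im[190:240,265:315,::-1],(400,400),interpolation=2)]))
E
```

```text
console ((366.5718688964844, 208.77381896972656), (40.75629806518555, 43.628807067871094), 2.385944128036499) [array([ 0.4632, -0.079 ]), array([ 0.58  , -0.0838]), array([ 0.5756, -0.1931]), array([ 0.4589, -0.188 ])] [ 0.5193 -0.1359  0.085 ]
handle [([296.6, 212.6], [292, 205, 10, 16, 153])]
dialblack [([345.8, 209.0], [345, 190, 3, 40, 81]), ([367.6, 208.1], [357, 198, 22, 22, 333])]
red [([366.1, 212.6], [363, 208, 7, 10, 31]), ([361.0, 217.5], [361, 217, 1, 2, 2])]
[([313.8, 185.4], [253, 126, 139, 117, 11664])]
```

View pics/crop0.png

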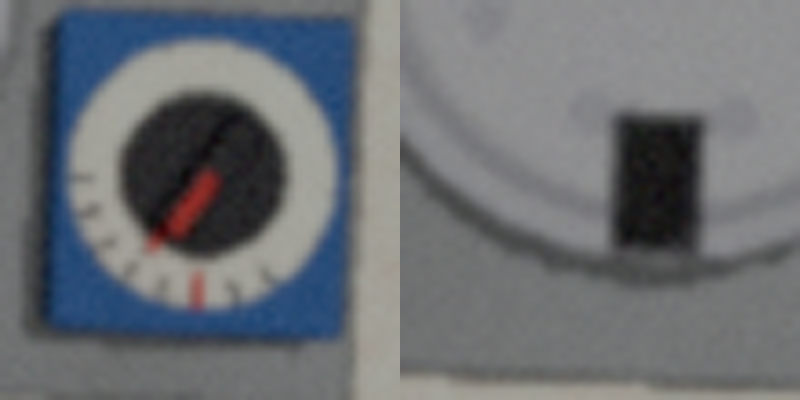

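The crop shows the dial centre at about (367.9,208.6). The pointer is roughly 35° from image-down and the zero mark 2.4° (station yaw about -2.4°), so the dial reads about +0.59 rad. The black fin on the lid is the handle, at (297,212). I'll cross-check the heights and positions.

Run:
```python
from h import *
a=np.radians(-2.4);R=np.array([[np.cos(a),-np.sin(a)],[np.sin(a),np.cos(a)]])
c=onz("top",(366.57,208.77),.085)[:2]; S=c-R@[-.05,-.122]; print("station",S)
print("handle pred",S+R@[-.068,.065],"seen",onz("top",(296.6,212.6),.155),"hinge pred",S+R@[.14,.065],"dial", onz("top",(367.9,208.6),.095))
im=cv2.imread("pics/side0.png")[:,:,::-1].copy()
print(blobs(mask(im,(0,0,0),(180,255,55),(300,195,330,230))),blobs(mask(im,(0,0,0),(180,255,55),(335,165,372,205))))
def tri(u,v):
    o1,d1=ray("top",u);o2,d2=ray("side",v)
    s=np.linalg.lstsq(np.c_[d1,-d2],o2-o1,rcond=None)[0];p,q=o1+d1*s[0],o2+d2*s[1];return ((p+q)/2).round(4),np.linalg.norm(p-q)
b=blobs(mask(im,(0,0,0),(180,255,55),(300,195,330,230)))
if b: print("handle tri",tri((296.6,212.6),max(b,key=lambda t:t[1][4])[0]))
```

```text
station [ 0.57442213 -0.01613599]
handle pred [0.5092037  0.05165454] seen [0.50945672 0.04804239 0.155     ] hinge pred [0.71702124 0.0429444 ] dial [ 0.51982713 -0.13836939  0.095     ]
[([315.9, 214.9], [306, 204, 21, 22, 260])] [([353.4, 166.7], [349, 165, 10, 4, 22]), ([352.6, 184.9], [343, 172, 21, 23, 281])]
handle tri (array([0.5108, 0.0505, 0.1308]), np.float64(0.004034991213916693))
```

>>> apply_moves(
  targets=[
    {"travel": [-30, 25, 0], "roll": 0, "jaw": 50},
    {"travel": [-30, 25, 0], "roll": 0, "jaw": 50},
    {"travel": [-30, 25, 0], "roll": 0, "jaw": 50},
    {"travel": [-30, 25, 0], "roll": 0, "jaw": 50},
    {"travel": [-30, 25, 0], "roll": 0, "jaw": 50},
    {"travel": [-30, 25, 0], "roll": 0, "jaw": 50},
    {"travel": [-30, 25, 0], "roll": 0, "jaw": 50},
    {"travel": [-30, 25, 0], "roll": 0, "jaw": 50},
    {"travel": [-30, 25, 0], "roll": 0, "jaw": 50},
    {"travel": [-30, 25, 0], "roll": 0, "jaw": 50},
  ],
)

```text
clock: 1.1
tool_pos: [0.4353, -0.2836, 0.2484]
orientation: [180.0, -0.0, -158.5]
force: [0.0, -0.7, -0.1]
opening: 0.05
gripper_force: 0.0
```

>>> apply_moves(
  targets=[
    {"travel": [-33, 26, 0], "roll": 0, "jaw": 50},
    {"travel": [-33, 26, 0], "roll": 0, "jaw": 50},
    {"travel": [-33, 26, 0], "roll": 0, "jaw": 50},
    {"travel": [-33, 26, 0], "roll": 8, "jaw": 50},
    {"travel": [0, 0, 10], "roll": 8, "jaw": 50},
    {"travel": [0, 0, 10], "roll": 8, "jaw": 50},
    {"travel": [0, 0, 10], "roll": 8, "jaw": 50},
    {"travel": [0, 0, 10], "roll": 8, "jaw": 50},
    {"travel": [0, 0, 10], "roll": 8, "jaw": 50},
    {"travel": [0, 0, 0], "roll": 8, "jaw": 50},
  ],
)

```text
clock: 2.1
tool_pos: [0.5185, -0.1399, 0.1968]
orientation: [-179.9, -0.2, 145.2]
force: [0.4, 0.5, 0.5]
opening: 0.0501
gripper_force: 0.0
```

Run:
```python
from h import *
for n in("side","top"):
    im=ctrl.snapshot(n); cv2.imwrite(f"pics/{n}1.png",im[:,:,::-1])
o=ctrl.get_obs();print(o["tool_pos"],o["orientation"],o["joint_pos"])
a=cv2.imread("pics/side1.png")[120:240,290:430];b=cv2.imread("pics/top1.png")[160:260,320:420]
cv2.imwrite("pics/c1.png",np.hstack([cv2.resize(a,(466,400)),cv2.resize(b,(330,400))]))
```

```text
[ 0.51927025 -0.14003977  0.19795852] [-1.79957252e+02 -6.01558630e-02  1.45406785e+02] [ 5.79563358e+00  1.00156021e+01 -2.07596684e+01 -7.46622740e-03
 -5.92982477e+01 -1.30385010e+02]
```

View pics/c1.png

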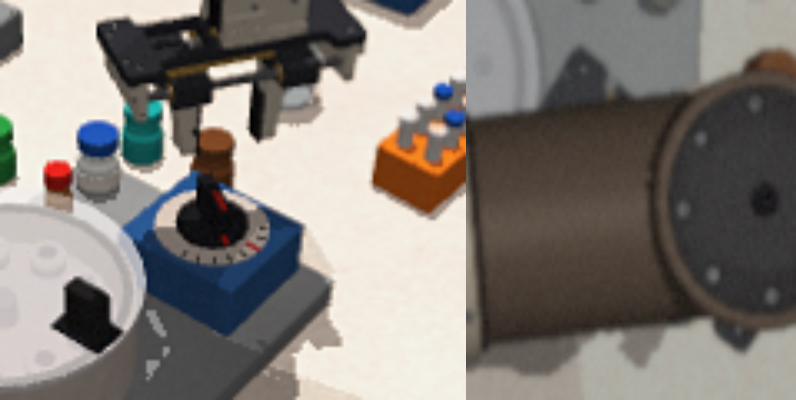

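The side crop shows the open gripper above the dial bar (crop ~(205,180)), with the jaw line across the bar. Descending.

>>> apply_moves(
  targets=[
    {"travel": [0, 0, 15], "roll": 0, "jaw": 50},
    {"travel": [0, 0, 15], "roll": 0, "jaw": 50},
    {"travel": [0, 0, 15], "roll": 0, "jaw": 50},
    {"travel": [0, 0, 12], "roll": 0, "jaw": 50},
    {"travel": [0, 0, 10], "roll": 0, "jaw": 50},
    {"travel": [0, 0, 8], "roll": 0, "jaw": 50},
    {"travel": [0, 0, 3], "roll": 0, "jaw": 50},
    {"travel": [0, 0, 0], "roll": 0, "jaw": 50},
  ],
)

```text
clock: 3.0
tool_pos: [0.5195, -0.1401, 0.1203]
orientation: [-180.0, -0.0, 145.6]
force: [0.7, 0.3, 1.6]
opening: 0.0499
gripper_force: 0.0
```

>>> apply_moves(
  targets=[
    {"travel": [0, 0, 0], "roll": 0, "jaw": 0},
    {"travel": [0, 0, 0], "roll": 0, "jaw": 0},
    {"travel": [0, 0, 0], "roll": 0, "jaw": 0},
    {"travel": [0, 0, 0], "roll": 0, "jaw": 0},
    {"travel": [0, 0, 0], "roll": 0, "jaw": 0},
    {"travel": [0, 0, 0], "roll": 0, "jaw": 0},
  ],
)

```text
clock: 3.6
tool_pos: [0.5216, -0.1375, 0.1209]
orientation: [179.7, 0.1, 145.5]
force: [2.7, 15.3, -0.4]
opening: 0.0139
gripper_force: 29.9
```

>>> apply_moves(
  targets=[
    {"travel": [0, 3, 0], "roll": 0, "jaw": 0},
    {"travel": [0, 0, 0], "roll": -4, "jaw": 0},
    {"travel": [0, 0, 0], "roll": -4, "jaw": 0},
    {"travel": [0, 0, 0], "roll": -4, "jaw": 0},
    {"travel": [0, 0, 0], "roll": -4, "jaw": 0},
    {"travel": [0, 0, 0], "roll": -4, "jaw": 0},
    {"travel": [0, 0, 0], "roll": -4, "jaw": 0},
    {"travel": [0, 0, 0], "roll": -4, "jaw": 0},
    {"travel": [0, 0, 0], "roll": -4, "jaw": 0},
    {"travel": [0, 0, 0], "roll": 0, "jaw": 0},
  ],
)

```text
clock: 4.6
tool_pos: [0.5218, -0.137, 0.1209]
orientation: [180.0, 0.1, 177.6]
force: [-1.0, 6.6, 2.2]
opening: 0.0138
gripper_force: 30.0
```

>>> apply_moves(
  targets=[
    {"travel": [0, 0, 0], "roll": 0, "jaw": 0},
    {"travel": [0, 0, 0], "roll": 0, "jaw": 0},
  ],
)

```text
clock: 4.8
tool_pos: [0.5218, -0.137, 0.1209]
orientation: [180.0, 0.1, 177.5]
force: [-0.1, 5.1, 2.1]
opening: 0.0139
gripper_force: 30.0
```

>>> apply_moves(
  targets=[
    {"travel": [0, 0, 0], "roll": 0, "jaw": 40},
    {"travel": [0, 0, 0], "roll": 0, "jaw": 40},
    {"travel": [0, 0, 0], "roll": 0, "jaw": 40},
    {"travel": [0, 0, 0], "roll": 0, "jaw": 40},
    {"travel": [0, 0, -20], "roll": 0, "jaw": 40},
    {"travel": [0, 0, -25], "roll": 0, "jaw": 40},
    {"travel": [0, 0, -25], "roll": 0, "jaw": 40},
    {"travel": [0, 0, -25], "roll": 0, "jaw": 40},
    {"travel": [5, 35, 0], "roll": 0, "jaw": 40},
    {"travel": [5, 35, 0], "roll": 0, "jaw": 40},
  ],
)

```text
clock: 5.8
tool_pos: [0.5145, -0.0671, 0.2164]
orientation: [180.0, 0.1, 177.4]
force: [1.6, -0.2, 0.4]
opening: 0.0397
gripper_force: 0.0
```

>>> apply_moves(
  targets=[
    {"travel": [5, 40, 0], "roll": 0, "jaw": 40},
    {"travel": [5, 40, 0], "roll": 0, "jaw": 40},
    {"travel": [0, 36, 0], "roll": 0, "jaw": 40},
    {"travel": [0, 0, 0], "roll": 0, "jaw": 40},
    {"travel": [0, 0, 0], "roll": 0, "jaw": 40},
  ],
)

```text
clock: 6.3
tool_pos: [0.5092, 0.0498, 0.2155]
orientation: [-180.0, -0.0, 177.6]
force: [-0.4, -0.3, 0.1]
opening: 0.0399
gripper_force: 0.0
```

Run:
```python
from h import *
for n in("side","top"):
    im=ctrl.snapshot(n); cv2.imwrite(f"pics/{n}2.png",im[:,:,::-1])
o=ctrl.get_obs();print(o["tool_pos"],o["orientation"],o["joint_pos"])
a=cv2.imread("pics/side2.png")[120:240,270:390];b=cv2.imread("pics/top2.png")[180:240,340:400]
cv2.imwrite("pics/c2.png",np.hstack([cv2.resize(a,(400,400)),cv2.resize(b,(400,400),interpolation=2)]))
```

```text
[0.50922478 0.04860155 0.2154571 ] [-1.79986203e+02 -1.73565810e-02  1.77517376e+02] [ 2.74754329e+01  6.58337425e+00 -2.24432352e+01  3.75807841e-03
 -6.09953182e+01 -1.19959878e+02]
```

View pics/c2.png

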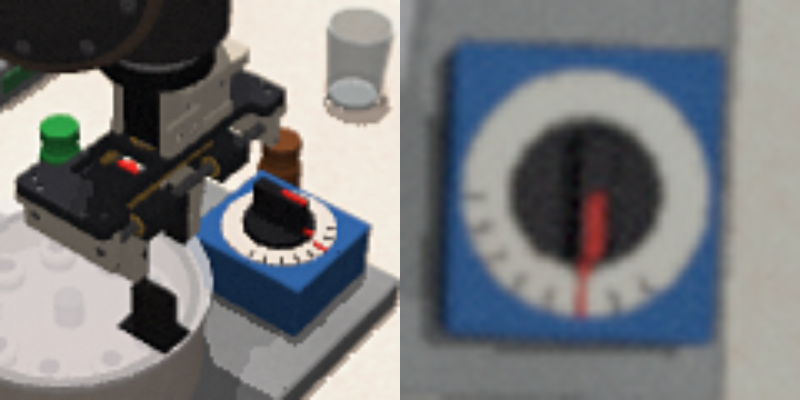

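The dial pointer (crop ~(587,265)) is in line with the red zero mark (583,300), so the dial is set. The fin sits between the open fingers, so I'm descending onto the handle.

>>> apply_moves(
  targets=[
    {"travel": [0, 1, 15], "roll": 0, "jaw": 40},
    {"travel": [0, 0, 15], "roll": 0, "jaw": 40},
    {"travel": [0, 0, 12], "roll": 0, "jaw": 40},
    {"travel": [0, 0, 12], "roll": 0, "jaw": 40},
    {"travel": [0, 0, 10], "roll": 0, "jaw": 40},
    {"travel": [0, 0, 5], "roll": 0, "jaw": 40},
    {"travel": [0, 0, 0], "roll": 0, "jaw": 40},
  ],
)

```text
clock: 7.1
tool_pos: [0.5091, 0.0499, 0.1458]
orientation: [-180.0, -0.1, 177.5]
force: [0.3, 0.2, 0.2]
opening: 0.0399
gripper_force: 0.0
```

>>> apply_moves(
  targets=[
    {"travel": [0, 0, 0], "roll": 0, "jaw": 0},
    {"travel": [0, 0, 0], "roll": 0, "jaw": 0},
    {"travel": [0, 0, 0], "roll": 0, "jaw": 0},
    {"travel": [0, 0, 0], "roll": 0, "jaw": 0},
    {"travel": [0, 0, 0], "roll": 0, "jaw": 0},
    {"travel": [0, 0, 0], "roll": 0, "jaw": 0},
  ],
)

```text
clock: 7.7
tool_pos: [0.5097, 0.0508, 0.147]
orientation: [179.9, 0.0, 177.6]
force: [-1.4, 5.3, 2.6]
opening: 0.0159
gripper_force: 30.0
```

>>> apply_moves(
  targets=[
    {"travel": [0, 1, -1], "roll": 0, "jaw": 0},
    {"travel": [-0.2, 0, -1], "roll": 0, "jaw": 0},
    {"travel": [-0.2, 0, -1], "roll": 0, "jaw": 0},
    {"travel": [-0.2, 0, -1], "roll": 0, "jaw": 0},
    {"travel": [-0.2, 0, -1], "roll": 0, "jaw": 0},
    {"travel": [-0.2, 0, -1], "roll": 0, "jaw": 0},
  ],
)

```text
clock: 8.3
tool_pos: [0.5102, 0.0508, 0.1506]
orientation: [-180.0, -0.1, 177.5]
force: [7.8, -0.5, -17.7]
opening: 0.0157
gripper_force: 30.0
```

>>> apply_moves(
  targets=[
    {"travel": [-0.2, 0, -1], "roll": 0, "jaw": 0},
    {"travel": [-0.2, 0, -1], "roll": 0, "jaw": 0},
    {"travel": [-0.2, 0, -1], "roll": 0, "jaw": 0},
    {"travel": [-0.2, 0, -1], "roll": 0, "jaw": 0},
    {"travel": [-0.2, 0, -1], "roll": 0, "jaw": 0},
    {"travel": [-0.2, 0, -1], "roll": 0, "jaw": 0},
  ],
)

```text
clock: 8.9
tool_pos: [0.5114, 0.0507, 0.1571]
orientation: [-180.0, -0.1, 177.5]
force: [6.7, -0.5, -11.9]
opening: 0.0158
gripper_force: 30.0
```

>>> apply_moves(
  targets=[
    {"travel": [-0.5, 0, -1.5], "roll": 0, "jaw": 0},
    {"travel": [-0.5, 0, -1.5], "roll": 0, "jaw": 0},
    {"travel": [-0.5, 0, -1.5], "roll": 0, "jaw": 0},
    {"travel": [-0.5, 0, -1.5], "roll": 0, "jaw": 0},
    {"travel": [-0.5, 0, -1.5], "roll": 0, "jaw": 0},
    {"travel": [-0.5, 0, -1.5], "roll": 0, "jaw": 0},
    {"travel": [-0.5, 0, -1.5], "roll": 0, "jaw": 0},
    {"travel": [-0.5, 0, -1.5], "roll": 0, "jaw": 0},
  ],
)

```text
clock: 9.7
tool_pos: [0.5151, 0.0506, 0.1706]
orientation: [-180.0, -0.1, 177.5]
force: [-2.3, -0.4, -3.2]
opening: 0.0159
gripper_force: 30.0
```

>>> apply_moves(
  targets=[
    {"travel": [-0.5, 0, -1.5], "roll": 0, "jaw": 0},
    {"travel": [-0.5, 0, -1.5], "roll": 0, "jaw": 0},
    {"travel": [-0.5, 0, -1.5], "roll": 0, "jaw": 0},
    {"travel": [-0.5, 0, -1.5], "roll": 0, "jaw": 0},
    {"travel": [-0.5, 0, -1.5], "roll": 0, "jaw": 0},
    {"travel": [-0.5, 0, -1.5], "roll": 0, "jaw": 0},
    {"travel": [0, 0, 0], "roll": 0, "jaw": 0},
    {"travel": [0, 0, 0], "roll": 0, "jaw": 0},
    {"travel": [0, 0, 0], "roll": 0, "jaw": 0},
  ],
)

```text
clock: 10.6
tool_pos: [0.5184, 0.0505, 0.1797]
orientation: [-180.0, -0.0, 177.5]
force: [-5.2, -1.2, -2.5]
opening: 0.0159
gripper_force: 30.0
```

>>> apply_moves(
  targets=[
    {"travel": [0, 0, -1], "roll": 0, "jaw": 0},
    {"travel": [0, 0, -1.2], "roll": 0, "jaw": 0},
    {"travel": [0, 0, 0], "roll": 0, "jaw": 0},
    {"travel": [0, 0, 0], "roll": 0, "jaw": 0},
    {"travel": [0, 0, 0], "roll": 0, "jaw": 0},
  ],
)

```text
clock: 11.1
tool_pos: [0.5193, 0.0505, 0.1821]
orientation: [-180.0, 0.1, 177.5]
force: [-1.0, -4.7, -1.9]
opening: 0.0156
gripper_force: 30.0
```

Run:
```python
from h import *
im=ctrl.snapshot("side")
# closed/expected positions of lid front edge top & handle foot, station yaw -2.4
a=np.radians(-2.4);H=np.array([.7185,.042])
vis=cv2.resize(im[150:290,225:365],(600,600),interpolation=2)[:,:,::-1].copy()
for th,col in((0,(0,0,255)),(.10,(0,255,255)),(.17,(0,255,0))):
    for k in np.linspace(-np.pi,np.pi,240):
        x=-.120+.114*np.cos(k);y=.114*np.sin(k);z=.012
        X=x*np.cos(th)+z*np.sin(th); Z=-x*np.sin(th)+z*np.cos(th)+.105
        p=px("side",[H[0]+X*np.cos(a)-y*np.sin(a),H[1]+X*np.sin(a)+y*np.cos(a),Z])
        q=((p-[225,150])*600/140).astype(int)
        if 0<=min(q) and max(q)<600: vis[q[1],q[0]]=col
cv2.imwrite("pics/c3.png",vis)
o=ctrl.get_obs();print(o["tool_pos"],o["force"],o["qvel"])
```

```text
[0.51929141 0.05050704 0.18216523] [-0.05669746 -5.05483636 -2.9321344 ] [-0.0127634   0.02781559  0.01868231  0.11641266 -0.02077147  0.12542497]
```

View pics/c3.png

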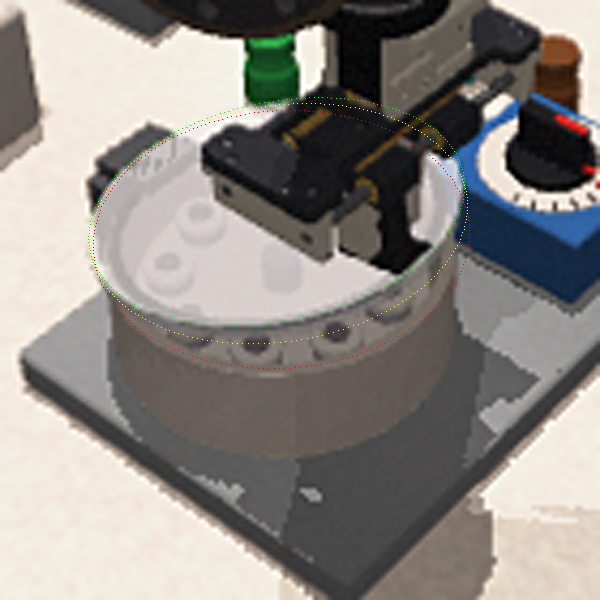

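The lid's lower edge (crop ~(250,325)) lies on the curve computed for 0.17 rad. The arm is still and the dial is unchanged, so I'm handing in.

```bash
python3 -c "
from plant import ctrl
print(ctrl.close_job())"
```

```text
the job is handed in; nothing more can be done
None
```

I turned the vent dial to its red zero mark, then pulled the lid free; the arm grips its handle and holds it still with the front edge about 4 cm up (about 0.17 rad). I handed the job in at about 11 s; no verdict came back.

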